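# Hold a grinder's bayonet lid at its half-way pulse mark

## Robot

A 7-joint arm with a two-finger parallel gripper is mounted at the origin on the work surface. World frame = base frame: x ahead of the robot, y to its left, z up, the work surface at z = 0. Lengths are in m, angles in degrees, forces in N, time in s.
With the tool pointing down it reaches from about 0.425 to 0.875 m from the base axis. Payload 4.7 kg.
Tool frame: the origin (TCP) lies midway between the tips of the shut fingers; the grasp point (between the pads) lies env.grip_point_offset behind it (env.grip_point_offset is the distance from the TCP to the grasp point, in m); x points along the fingers, y is the direction in which the jaws open and shut, and the axes are right-handed (so a half turn about x gives the same grasp; the last joint's range is limited). The gripper opens to 87 mm and grips with 3 to 60 N. Pads are 19 mm wide; open, the fingers measure 117 mm over their backs; the gripper's body (75 mm by 190 mm) begins 51 mm behind the grasp point.
Start: joints at [77.24, 18.392, -4.016, 83.108, 1.295, 78.541, -3.26], TCP at [0.152, -0.632, 0.201] pointing down, gripper open.
Joint ranges: [-163.93, 163.93], [-17.29, 119.83], [-79.2, 71.16], [3.27, 140.29], [-89.18, 269.18], [5.43, 117.66], [-154.24, 154.24]. Speed limits (degrees/s): [147.25, 147.25, 180, 180, 180, 180, 180].

## Interface

Orientations are given as [roll, pitch, yaw] about the fixed x, y, z axes, in that order (R = Rz(yaw) Ry(pitch) Rx(roll)).
In Python, from cell import readout, read_camera, camera_params, sign_off, spot_in, pinpoint, env gives the robot as it stands.
- The arm moves only by the shell command python3 -m pendant 'ROWS' [OPENING] [FORCE]. ROWS is a JSON object of lists of equal length, an entry for each row: "xyz": the shift along the world's x, y, z in m, a list of three; "turn": the turn about the world's z in rad. A call has 1 to 10 rows; each row shifts and turns the pose as measured when the row begins; what a row does not reach is not made up. A row lasts 1/8 s, in which the tool goes at most 62.5 mm and 10.7 degrees, less where a joint would pass 70% of its speed; a pose out of reach is approached as far as the arm can. A call is refused whole if a number of a shift passes 0.0625 or a number of a turn 0.188, either way. A call with a gripper value outside its range is refused whole. OPENING is the opening, from 0 (shut) to 1 (fully open), set as the call begins (- or left out, the last holds). The fingers move at their own pace and stop on an object; FORCE is the grip in N (left out, the last holds). Time passes only in rows, so rows that do not move let the fingers close. It gives the time, the measured TCP pose, the force and the opening at its end, in the units of the state.
- readout.get_obs(): the state, without advancing time (a new reading comes with each control period).
- read_camera(name): name is "scene" or "side" or "wrist"; returns the picture (400x640x3 uint8, red, green, blue); there is no depth.
- camera_params(name): a dict with "fx", "fy", "cx", "cy" (pixels), "rvec" (rotation vector, rad) and "tvec" (3), from world to camera coordinates, as OpenCV has them; the wrist camera has in their place "hand_eye" (4x4, takes a point from camera to tool coordinates, whose origin is the TCP and whose axes are the tool frame's). Camera axes: x right, y down, z forward; pixel columns grow to the right and rows downward; lengths in m; the calibration is good to about 2 mm. A picture is of the moment at which its call begins: read the wrist's pose just before it. camera_params takes no time and is no camera call.
- sign_off(): hands the job in, once; it reports no verdict.
Trained networks look in the newest picture that a camera, given by its name, has taken for a name from the list of things; names that differ only in an ending like _2 or _b are one class to them, and where a whole thing is asked for, a point or a joint stands for the part that bears it (a point fixed in the world has none). Each returns a list of dicts, best first, with "score" (0 to 1); they miss things now and then, are a little off and sometimes report something else, mostly with a low value. They report only what shows in the picture. A call takes as long as a camera call.
- spot_in(camera, name): "at" ([x, y, z] in m, in the coordinates of the camera as it stood for that picture, good to about 4 mm: the middle of the surface that is visible of it).
- pinpoint(camera, name): "at" ([x, y, z] in m, in the coordinates of the camera as it stood for that picture, good to about 4 mm: a listed point, or the origin of a listed thing).
The state is a dict: "time_s": time; "qpos": joint angles; "joint_velocities": joint speeds; "effort": joint torques, N m; "tool_pos": TCP position; "tool_rot": TCP orientation; "force": force on the tool from outside, world axes, zero at the start; "wrist_torque": the same for the moment, N m; "grip_width": finger opening in m.
Only numpy, scipy, OpenCV 4.12 (cv2) and the standard library are available. Lean on these libraries where they do the work, as an engineer would, in place of code of your own. Each camera call takes 0.05 s, during which the arm holds its last target.

## Task

On the catering-hire returns bench, take the orange bayonet lid by its upright grip bar out of the grey tray and fit it into the mouth of the grinder, its two lugs through the two slots, until it is fully home. Then twist it clockwise (seen from above) against the spring until its white pointers stand at the yellow pulse marks, half-way to the red ones, without ever letting it click over into the lock, and keep hold of it there: it springs back if let go, so the job finishes while the gripper still holds the lid at the yellow marks. Leave the fork, the steel beaker and the amber jar where they are.

Things in the scene. Friction and masses are not known exactly. Their poses are not given: they have to be found in the camera images.
- lid_bar (a point): Centre of the orange lid's upright grip bar: 56 mm long along the lid's x, 14 mm thick along y, 40 mm tall along z. The flange below it (100 mm across, 6 mm thick) has its top 20 mm and underside 26 mm below this point; fingertips must stay above the flange. White pointer lines run along the bar's top and on the flange, along x. A half turn leaves the lid the same.
- lid: The loose lid (about 120 g), upright in the tray; origin at the foot's centre, 41 mm below lid_bar, same axes. Below the flange is a plug 66 mm across, 15 mm deep, edge slightly tapered. Two lugs, 14 mm wide, 5.5 mm high, stick out of the plug's foot along +x and -x to 43 mm from the axis, in line with the bar and pointers.
- mouth (a point): Centre of the grinder's round mouth, level with the collar's top, 106 mm above the table; axes as the grinder's. With the lid's x along the grinder's x (either way round) the lid drops in with about 3 mm of play each way; home, its flange rests on the collar and lid_bar is 26 mm above this point. Once turned, the lugs lie under the lip and the lid cannot be lifted out.
- grinder: Fixed aluminium cylinder 132 mm across with a black collar; origin under its centre. Its mouth is 72 mm wide, 16 mm deep, with a 6 mm thick lip and two slots 20 mm wide along +x and -x, out to 46 mm from the axis. Pairs of marks on the collar's top and side: white at the slots, yellow 45 degrees clockwise from them (from above), red 90 degrees.
- twist (a joint): Turn of the sprung ring in the mouth (rad), clockwise from above: 0 at rest (notches under the slots), 0.785 at the yellow marks, lock click felt as a bump from 0.9, over at 1.2, locked at 1.57 (red). The lugs sit in its notches with 0.08 rad of play, so it may lag the lid by that. A spring of 0.18 N m/rad turns it and the lid back when let go.
- tray: Shallow grey tray, fixed, 190 x 190 mm, 30 mm high, 5 mm walls and floor; origin at the centre of its underside. The lid starts in it.
- fork: Bystander: fork with a wooden handle, about 190 mm long along its x and 10 mm high, lying loose on the table; origin near its middle, on its underside.
- beaker: Bystander: open steel beaker 68 mm across and 80 mm high, loose; origin at the centre of its underside.
- jar: Bystander: amber jar with blue cap, 56 mm across and 75 mm high, loose; origin at the centre of its underside.

How it is judged:
By the outcome, as a careful person would: the job done as asked, in the order asked, and still so for the second after the job is handed in, while the arm keeps its last pose, push and grip.
It also fails if it takes over 43 s, if anything falls off the work surface, if the arm or the gripper's body presses on something with over 40 N, if the wrist force passes 120 N, or if a joint passes its speed limit or range.

## Working session

There is one attempt and no reset: what is moved stays moved. The work goes in short steps, Python scripts to look and compute and a shell command to move; the robot and the scene stay as the last step left them, time stands still between calls to the robot, and variables do not carry over. Pictures are saved under pics/ and viewed, and the job is handed in when it is done.

```bash
ls; mkdir -p pics; cat > h.py <<'E'
import numpy as np, cv2
from scipy.spatial.transform import Rotation as Ro
from cell import readout, read_camera, camera_params, sign_off, spot_in, pinpoint, env
def Twc(name,obs=None):
    p=camera_params(name)
    T=np.eye(4)
    if 'rvec' in p:
        R=cv2.Rodrigues(np.array(p['rvec'],float))[0]; T[:3,:3]=R.T; T[:3,3]=-R.T@np.array(p['tvec'],float).ravel(); return T
    T[:3,:3]=Ro.from_euler('xyz',obs['tool_rot'],degrees=True).as_matrix(); T[:3,3]=obs['tool_pos']
    return T@np.array(p['hand_eye'])
def snap(name,fn):
    o=readout.get_obs(); im=read_camera(name); cv2.imwrite('pics/'+fn,im[:,:,::-1]); return o,im,Twc(name,o)
def find(f,cam,name,T,n=2):
    for d in f(cam,name)[:n]:
        p=T@np.r_[d['at'],1]; print(cam,f.__name__,name,round(d['score'],2),p[:3].round(4), {k:v for k,v in d.items() if k not in('at','score')})
def proj(cam,T,P):
    p=camera_params(cam); q=np.linalg.inv(T)@np.r_[P,1]; return np.array([p['fx']*q[0]/q[2]+p['cx'],p['fy']*q[1]/q[2]+p['cy']])
def onplane(cam,T,uv,z):
    p=camera_params(cam); d=T[:3,:3]@np.array([(uv[0]-p['cx'])/p['fx'],(uv[1]-p['cy'])/p['fy'],1]); return T[:3,3]+d*(z-T[2,3])/d[2]
E
python3 - <<'E'
from h import *
o=readout.get_obs(); print(o, env.grip_point_offset)
for c in ('scene','side','wrist'):
    o,im,T=snap(c,c+'1.png'); print(c,T[:3,3].round(3))
    for n in ('lid_bar','mouth'): find(pinpoint,c,n,T)
    if c!='wrist':
        for n in ('lid','grinder','tray','fork','beaker','jar'): find(pinpoint,c,n,T,1)
print(readout.get_obs()['time_s'])
E
```

```text
pics
{'time_s': 0.0, 'qpos': array([77.23844789, 18.44042008, -4.01587547, 83.17436963,  1.29433298,
       78.54022007, -3.2608558 ]), 'joint_velocities': array([ 0.02929635,  0.0964509 , -0.04102771,  0.04033127, -0.08602147,
       -0.09812126,  0.07538498]), 'effort': array([ 2.34663767e-04, -4.91280055e+01, -4.03398843e-01, -3.12523627e+01,
       -6.38661487e-02,  4.38180612e-02,  1.80907282e-04]), 'tool_pos': array([ 0.15232332, -0.63129336,  0.19945084]), 'tool_rot': array([-87.43215801,  89.89008623, 106.1384695 ]), 'force': array([-0.81404167,  0.11364476,  0.1817549 ]), 'wrist_torque': array([-0.00572265, -0.0534237 , -0.02600259]), 'grip_width': 0.08699100615322256} 0.0187
scene [ 1.079 -0.203  0.727]
scene call lid_bar 0.19 [ 0.517   0.2076 -0.0008] {}
scene call mouth 0.84 [0.5109 0.2048 0.1064] {}
scene call lid 0.74 [ 0.5233 -0.2056  0.0062] {}
scene call grinder 0.91 [ 0.5154  0.2063 -0.0007] {}
scene call tray 0.81 [ 5.140e-01 -1.794e-01  3.000e-04] {}
scene call fork 0.61 [ 0.4313 -0.0094  0.0041] {}
scene call beaker 0.72 [ 0.7631  0.1506 -0.0023] {}
scene call jar 0.91 [ 0.7263 -0.0651 -0.0015] {}
side [ 0.426 -0.802  0.585]
side call lid_bar 0.67 [ 0.5237 -0.2073  0.0464] {}
side call lid_bar 0.63 [ 7.268e-01 -6.790e-02  6.000e-04] {}
side call mouth 0.59 [0.5166 0.2057 0.1062] {}
side call lid 0.73 [ 0.5217 -0.2065  0.0035] {}
side call grinder 0.55 [ 0.5133  0.2068 -0.0006] {}
side call tray 0.69 [ 0.5211 -0.2084  0.0054] {}
side call fork 0.75 [ 0.4365 -0.0132  0.0027] {}
side call beaker 0.79 [ 0.7646  0.1512 -0.0037] {}
side call jar 0.93 [ 0.7304 -0.07   -0.0012] {}
wrist [ 0.217 -0.617  0.386]
1.05
```

View pics/scene1.png

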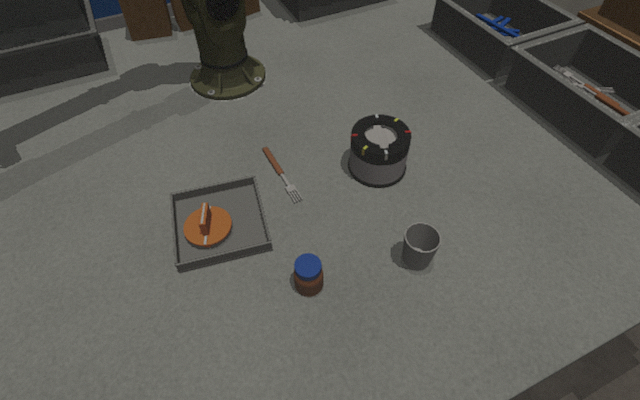

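View pics/side1.png

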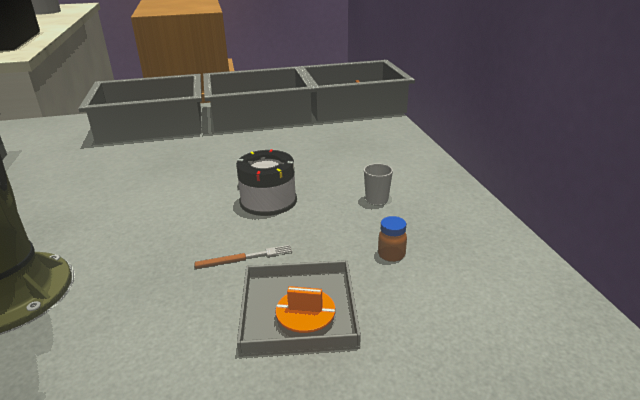

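The scene view shows the lid at about (207,226) in the tray and the grinder at about (380,135). The white marks are near (377,117) and (386,155), so the slots run roughly along world x. I'll measure the angles on enlarged crops.

```bash
python3 - <<'E'
import cv2,numpy as np
a=cv2.imread('pics/scene1.png');b=cv2.imread('pics/side1.png')
c=lambda im,x,y,w,h:cv2.resize(im[y:y+h,x:x+w],(400,300),interpolation=cv2.INTER_CUBIC)
m=np.vstack([np.hstack([c(a,340,105,80,60),c(a,170,190,80,60)]),np.hstack([c(b,226,140,80,60),c(b,266,276,80,60)])])
cv2.imwrite('pics/crops.png',m)
from h import *
o=readout.get_obs();R=Ro.from_euler('xyz',o['tool_rot'],degrees=True).as_matrix();print(R.round(3))
E
```

```text
[[ 0.     0.235 -0.972]
 [-0.    -0.972 -0.235]
 [-1.     0.     0.   ]]
```

View pics/crops.png

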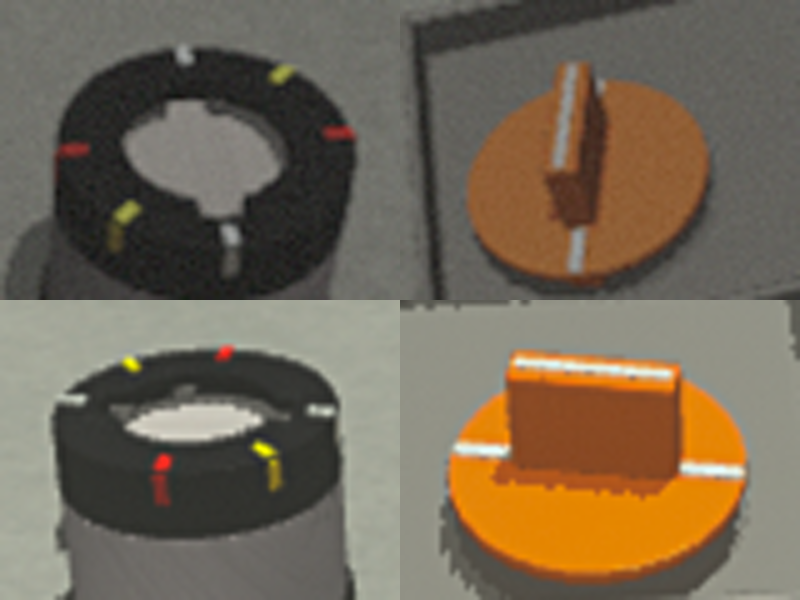

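```bash
python3 - <<'E'
from h import *
def ang(cam,a,b,z):
    T=Twc(cam); A=onplane(cam,T,a,z);B=onplane(cam,T,b,z);d=B-A
    print(cam,A.round(4),B.round(4),((A+B)/2).round(4),'len',np.linalg.norm(d).round(4),'ang',np.degrees(np.arctan2(d[1],d[0])).round(1))
print('mouth');ang('scene',(376.8,116),(386.2,151.8),.106)
ang('scene',(353+1.5,135),(408,131.5),.106)
ang('side',(240.4,159.6),(290,162),.106); ang('side',(252.5,152.5),(279,170),.106)
ang('side',(271,150.3),(258.8,172),.106)
print('lid');ang('side',(288.6,287.4),(320.4,290.8),.066);ang('side',(277,305.8),(334.6,310.2),.026)
ang('scene',(204.5,203),(201.5,223),.066)
E
```

```text
mouth
scene [0.4584 0.2304 0.106 ] [0.5679 0.189  0.106 ] [0.5132 0.2097 0.106 ] len 0.117 ang -20.7
scene [0.4924 0.154  0.106 ] [0.5344 0.2652 0.106 ] [0.5134 0.2096 0.106 ] len 0.1189 ang 69.3
side [0.46   0.2308 0.106 ] [0.5694 0.188  0.106 ] [0.5147 0.2094 0.106 ] len 0.1175 ang -21.4
side [0.4913 0.2632 0.106 ] [0.5389 0.154  0.106 ] [0.5151 0.2086 0.106 ] len 0.1191 ang -66.5
side [0.536  0.2642 0.106 ] [0.4942 0.1558 0.106 ] [0.5151 0.21   0.106 ] len 0.1161 ang -111.1
lid
side [ 0.4997 -0.1946  0.066 ] [ 0.5482 -0.2157  0.066 ] [ 0.524  -0.2051  0.066 ] len 0.0529 ang -23.5
side [ 0.4788 -0.1891  0.026 ] [ 0.5698 -0.2233  0.026 ] [ 0.5243 -0.2062  0.026 ] len 0.0972 ang -20.6
scene [ 0.4997 -0.1956  0.066 ] [ 0.5464 -0.2145  0.066 ] [ 0.523  -0.2051  0.066 ] len 0.0504 ang -22.0
```

```bash
python3 -m pendant '{"xyz":[[0.027,0.031,0],[0.027,0.031,0],[0.027,0.031,0],[0.027,0.031,0],[0.027,0.031,0],[0.027,0.031,0],[0.027,0.031,0],[0.027,0.031,0],[0.027,0.031,0],[0.027,0.031,0]],"turn":[0.18,0.18,0.18,0.18,0.18,0.18,0.18,0.18,0.18,0.18]}'
python3 - <<'E'
from h import *
o=readout.get_obs();R=Ro.from_euler('xyz',o['tool_rot'],degrees=True).as_matrix();print(R.round(3),np.degrees(np.arctan2(R[1,1],R[0,1])),o['qpos'].round(1),o['time_s'])
E
```

```text
time_s: 2.3
tool_pos: [0.4259, -0.3147, 0.2016]
tool_rot: [17.8, 89.6, -42.6]
force: [0.5, 0.2, -0.1]
grip_width: 0.0869
[[ 0.005  0.869  0.494]
 [-0.004  0.494 -0.869]
 [-1.     0.002  0.006]] 29.61868562823323 [ 60.9   4.9 -28.7  99.6   2.5  75.8  61.2] 2.3
```

```bash
python3 -m pendant '{"xyz":[[0.024,0.026,0],[0.024,0.026,0],[0.024,0.026,0],[0.02,0.024,-0.01],[0.005,0.007,-0.01],[0,0,0]],"turn":[0.16,0.16,0.16,0.14,0.05,0]}'
python3 - <<'E'
from h import *
o,im,T=snap('wrist','w2.png')
R=Ro.from_euler('xyz',o['tool_rot'],degrees=True).as_matrix();print(o['tool_pos'],np.degrees(np.arctan2(R[1,1],R[0,1])),o['qpos'].round(1),o['time_s'])
find(pinpoint,'wrist','lid_bar',T); find(pinpoint,'wrist','lid',T)
E
```

```text
time_s: 3.05
tool_pos: [0.5273, -0.1996, 0.1822]
tool_rot: [13.1, 89.5, -7.3]
force: [-0.6, -0.5, 0.2]
grip_width: 0.087
[ 0.52730866 -0.19956801  0.18218807] 69.53629333255081 [ 51.8  11.1 -37.9  96.5   7.   74.3  82.2] 3.05
wrist call lid_bar 0.95 [ 0.5259 -0.205   0.0454] {}
wrist call lid 0.95 [ 0.5222 -0.2069  0.0089] {}
```

View pics/w2.png

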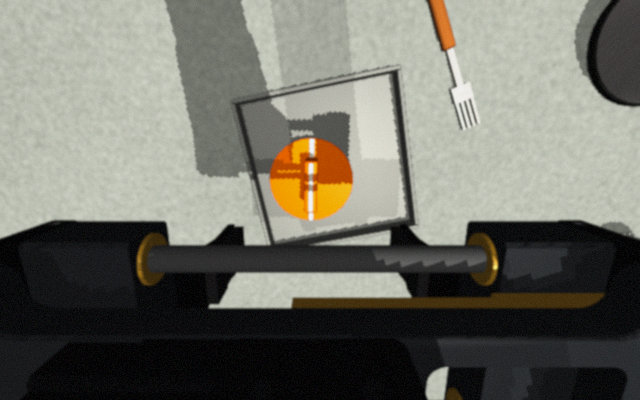

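The wrist view shows the lid at (311,180). Its pointer line is nearly vertical, from (311.5,139) to (310.5,219), so the jaws are close to square to the bar.

```bash
python3 - <<'E'
from h import *
o=readout.get_obs();T=Twc('wrist',o);im=cv2.imread('pics/w2.png').astype(int)
hsv=cv2.cvtColor(im.astype(np.uint8),cv2.COLOR_BGR2HSV)
m=(hsv[...,0]<25)&(hsv[...,1]>180)&(hsv[...,2]>80);m[:, :262]=0;m[:,360:]=0;m[:130]=0;m[225:]=0
w=np.all(im>200,axis=2);w[:,:302]=0;w[:,320:]=0;w[:138]=0;w[221:]=0
for r in range(136,222,6): print(r,np.where(w[r])[0])
m|=w
c=cv2.convexHull(np.argwhere(m)[:,::-1].astype(np.int32));e=cv2.fitEllipse(c);print(e, onplane('wrist',T,e[0],.026))
rows=[r for r in range(139,220) if w[r].any() and (r<152 or r>196)]
C=[(np.where(w[r])[0].mean(),r) for r in rows]
A=np.array([onplane('wrist',T,c_,.026)[:2] for c_ in C]); d=np.linalg.svd(A-A.mean(0))[2][0]; print(A.mean(0),np.degrees(np.arctan2(d[1],d[0])))
E
```

```text
136 []
142 [310 311 312 313]
148 [310 311 312 313]
154 []
160 []
166 [309 310 311 312]
172 [309 310 311 312]
178 []
184 [311]
190 []
196 [309 310 311]
202 [309 310 311]
208 [309 310 311]
214 [309 310 311 312]
220 [310 311]
((310.685302734375, 178.41165161132812), (81.51054382324219, 82.07483673095703), 140.9719696044922) [ 0.52083286 -0.20633469  0.026     ]
[ 0.52871784 -0.20942466] -22.039728228790914
```

```bash
python3 -m pendant '{"xyz":[[-0.0045,-0.0062,-0.03],[0,0,-0.04],[0,0,-0.03],[0,0,-0.01],[0,0,0]],"turn":[-0.027,0,0,0,0]}'
python3 - <<'E'
from h import *
o=readout.get_obs()
R=Ro.from_euler('xyz',o['tool_rot'],degrees=True).as_matrix();print(R.round(3),o['tool_pos'],np.degrees(np.arctan2(R[1,1],R[0,1])),o['qpos'].round(1),o['time_s'])
E
```

```text
time_s: 3.82
tool_pos: [0.5216, -0.2156, 0.0741]
tool_rot: [-9.7, 89.0, -32.7]
force: [0.0, 1.1, 0.6]
grip_width: 0.0868
[[ 0.015  0.392  0.92 ]
 [-0.009  0.92  -0.391]
 [-1.    -0.003  0.017]] [ 0.52161839 -0.21560443  0.07413124] 66.94669799454927 [ 51.2  16.3 -36.1 104.   11.1  62.2  78. ] 3.825
```

```bash
python3 -m pendant '{"xyz":[[0.0015,0.0098,0],[0,0,0]],"turn":[0.018,0]}'
python3 - <<'E'
from h import *
o=readout.get_obs()
R=Ro.from_euler('xyz',o['tool_rot'],degrees=True).as_matrix();print(R.round(3),o['tool_pos'],np.degrees(np.arctan2(R[1,1],R[0,1])),o['time_s'])
E
```

```text
time_s: 4.08
tool_pos: [0.5249, -0.2059, 0.0767]
tool_rot: [-8.5, 88.8, -30.5]
force: [-0.1, -0.6, -0.1]
grip_width: 0.0873
[[ 0.019  0.375  0.927]
 [-0.011  0.927 -0.374]
 [-1.    -0.003  0.021]] [ 0.52486419 -0.20589865  0.07671614] 67.99926698271885 4.075
```

```bash
python3 -m pendant '{"xyz":[[-0.001,0,-0.02],[-0.001,0,-0.015],[0,0,-0.005],[0,0,0]],"turn":[0,0,0,0]}'
python3 - <<'E'
from h import *
o,im,T=snap('side','s3.png')
o=readout.get_obs()
R=Ro.from_euler('xyz',o['tool_rot'],degrees=True).as_matrix();print(R.round(3),o['tool_pos'],np.degrees(np.arctan2(R[1,1],R[0,1])),o['time_s'])
cv2.imwrite('pics/s3c.png',cv2.resize(im[220:380,210:400,::-1],None,fx=4,fy=3.7))
E
```

```text
time_s: 4.58
tool_pos: [0.5226, -0.2059, 0.0341]
tool_rot: [-9.6, 88.8, -31.6]
force: [-0.0, 0.6, -0.6]
grip_width: 0.087
[[ 0.019  0.374  0.927]
 [-0.012  0.927 -0.374]
 [-1.    -0.004  0.022]] [ 0.5227359  -0.20595643  0.03436285] 68.0106060424638 4.625
```

View pics/s3c.png

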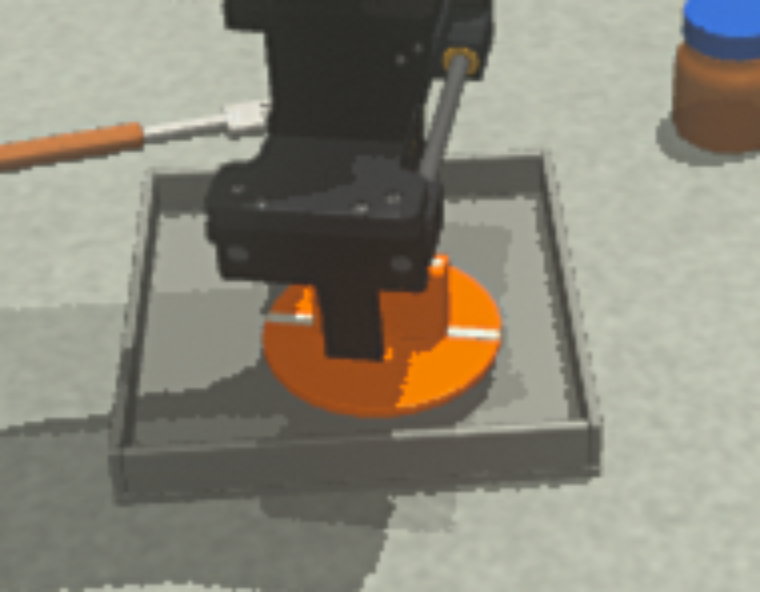

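The fingers straddle the bar, with the near finger at (355,350) in the crop, and the tips are above the flange. I'll close now.

```bash
python3 -m pendant '{"xyz":[[0,0,0],[0,0,0],[0,0,0],[0,0,0],[0,0,0],[0,0,0]],"turn":[0,0,0,0,0,0]}' 0 40
```

```text
time_s: 5.38
tool_pos: [0.5238, -0.2065, 0.0357]
tool_rot: [-9.2, 88.6, -31.2]
force: [0.1, 0.5, -0.1]
grip_width: 0.0345
```

```bash
python3 -m pendant '{"xyz":[[0,0,-0.002],[0,0,0],[0,0,0],[0,0,0],[0,0,0]],"turn":[0,0,0,0,0]}' 0 40
```

```text
time_s: 6.0
tool_pos: [0.5239, -0.2063, 0.0335]
tool_rot: [-8.7, 88.6, -30.7]
force: [0.3, 0.6, 0.6]
grip_width: 0.0138
```

```bash
python3 -m pendant '{"xyz":[[0,0,0.01],[0,0,0.02],[0,0,0.035],[0,0,0.035],[0,0,0.03],[0,0,0.02],[0,0,0]],"turn":[0,0,0,0,0,0,0]}' 0 55
python3 - <<'E'
from h import *
o,im,T=snap('side','s4.png')
o=readout.get_obs()
R=Ro.from_euler('xyz',o['tool_rot'],degrees=True).as_matrix();print(R.round(3),o['tool_pos'],np.degrees(np.arctan2(R[1,1],R[0,1])),o['time_s'],o['qpos'].round(1),o['force'])
E
```

```text
time_s: 6.88
tool_pos: [0.5216, -0.2053, 0.1898]
tool_rot: [-10.8, 88.7, -32.7]
force: [0.6, -0.8, -2.0]
grip_width: 0.0135
[[ 0.017  0.374  0.927]
 [-0.011  0.928 -0.374]
 [-1.    -0.004  0.02 ]] [ 0.52091415 -0.20509559  0.18864155] 68.04981389708348 6.925 [ 52.7   9.7 -37.8  97.1   6.5  74.2  81.7] [ 0.41463798 -0.72836933 -2.10784526]
```

View pics/s4.png

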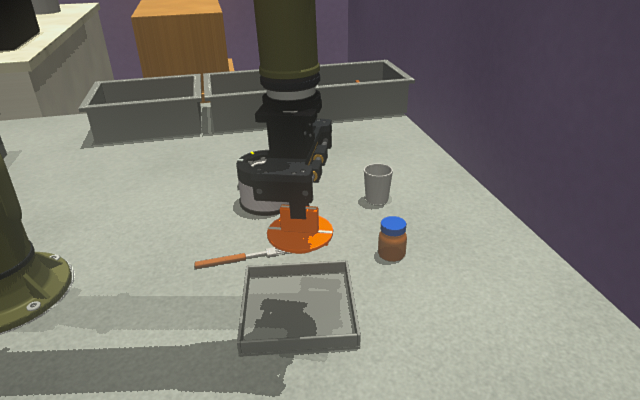

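The lid hangs level in the jaws at (300,232), clear of the tray. Next I'll carry it across to the grinder.

```bash
python3 -m pendant '{"xyz":[[0,0.03,0.005],[0,0.045,0.003],[0,0.045,0],[0,0.045,0],[0,0.045,0],[0,0.045,0],[0,0.045,0],[0,0.045,0],[0,0.03,0],[0,0.015,0]],"turn":[0,0,0,0,0,0,0,0,0,0]}'
python3 - <<'E'
from h import *
o=readout.get_obs()
R=Ro.from_euler('xyz',o['tool_rot'],degrees=True).as_matrix();print(R.round(3),o['tool_pos'],np.degrees(np.arctan2(R[1,1],R[0,1])),o['time_s'],o['qpos'].round(1),o['force'])
E
```

```text
time_s: 8.18
tool_pos: [0.5093, 0.1936, 0.183]
tool_rot: [-86.6, 89.4, -108.8]
force: [0.2, -0.4, -0.9]
grip_width: 0.0133
[[-0.003  0.378  0.926]
 [-0.01   0.926 -0.378]
 [-1.    -0.01   0.001]] [0.50926786 0.19363519 0.1829517 ] 67.77085710476331 8.175 [ 24.7  12.4 -54.6  97.8  10.8  75.7  35.7] [ 0.22340323 -0.39927986 -0.86614022]
```

```bash
python3 -m pendant '{"xyz":[[0.0045,0.016,0],[0,0,-0.005],[0,0,0]],"turn":[0.022,0,0]}'
python3 - <<'E'
from h import *
ims=[]
for c in ('scene','side','wrist'):
    o,im,T=snap(c,c+'5.png')
    find(pinpoint,c,'lid_bar',T); find(pinpoint,c,'mouth',T); 
    if c=='scene': ims.append(im[70:190,320:440,::-1])
    if c=='side': ims.append(im[90:210,205:325,::-1])
cv2.imwrite('pics/c5.png',np.hstack([cv2.resize(i,(400,400),interpolation=cv2.INTER_CUBIC) for i in ims]))
o=readout.get_obs()
R=Ro.from_euler('xyz',o['tool_rot'],degrees=True).as_matrix();print(R.round(3),o['tool_pos'],np.degrees(np.arctan2(R[1,1],R[0,1])),o['time_s'],o['qpos'].round(1),o['force'])
E
```

```text
time_s: 8.55
tool_pos: [0.5108, 0.2102, 0.1738]
tool_rot: [-111.1, 89.2, -131.8]
force: [1.1, -0.6, -1.2]
grip_width: 0.0135
scene call lid_bar 0.68 [0.5079 0.2092 0.1835] {}
scene call lid_bar 0.52 [0.5098 0.2066 0.1031] {}
scene call mouth 0.7 [0.5101 0.2057 0.1078] {}
scene call mouth 0.43 [0.5111 0.2111 0.1818] {}
side call lid_bar 0.87 [0.512  0.2092 0.1859] {}
side call mouth 0.97 [0.5143 0.2067 0.1054] {}
wrist call lid_bar 0.61 [0.5099 0.2118 0.1916] {}
[[-0.007  0.354  0.935]
 [-0.01   0.935 -0.354]
 [-1.    -0.011 -0.003]] [0.51185364 0.21128705 0.17554821] 69.25906859954027 9.0 [ 22.4  14.5 -54.9  97.   12.5  75.5  34.3] [-0.38103947 -0.37267814 -2.25249282]
```

View pics/c5.png

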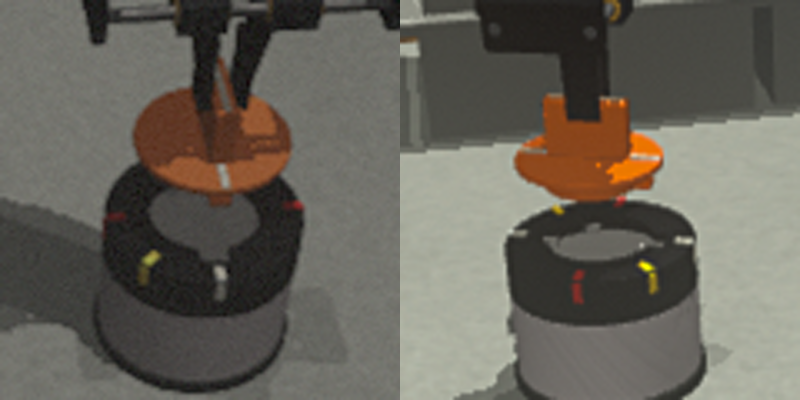

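View pics/wrist5.png

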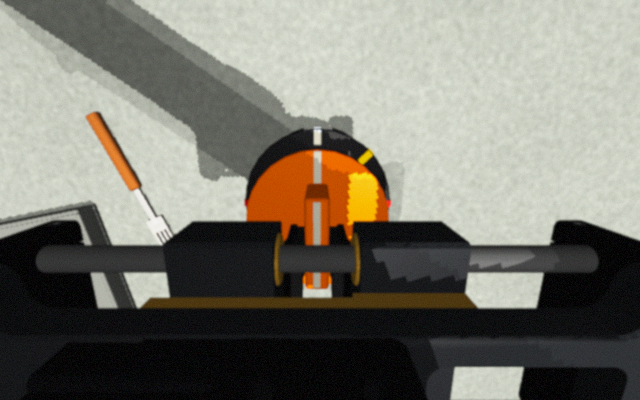

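```bash
python3 - <<'E'
from h import *
o=readout.get_obs(); z=o['tool_pos'][2]-.0335+.0265
for cam,box in (('side',(125,160,235,290)),('scene',(92,128,355,412))):
    im=cv2.imread(f'pics/{cam}5.png');hsv=cv2.cvtColor(im,cv2.COLOR_BGR2HSV)
    m=((hsv[...,0]<20)&(hsv[...,1]>120)&(hsv[...,2]>60))
    a,b,c,d=box; k=np.zeros_like(m);k[a:b,c:d]=1;m&=k
    ys,xs=np.where(m); print(cam,xs.min(),xs.max(),ys.min(),ys.max())
    T=Twc(cam)
    # per-candidate: best centre such that projected flange extremes match l/r
    from scipy.optimize import minimize
    hull=cv2.convexHull(np.c_[xs,ys].astype(np.int32))[:,0]
    th=np.linspace(0,2*np.pi,181)
    def hullof(c):
        P=[proj(cam,T,(c[0]+.05*np.cos(t),c[1]+.05*np.sin(t),zz)) for t in th[::3] for zz in (z,z-.006)]
        return np.array(P)
    def cost(c):
        P=hullof(c);return (P[:,0].min()-xs.min())**2+(P[:,0].max()-xs.max()-0)**2+(P[:,1].min()-ys.min())**2*0
    P=hullof(o['tool_pos'][:2]); print('expected at TCP: x',P[:,0].min(),P[:,0].max(),'y',P[:,1].min(),P[:,1].max())
print(o['tool_pos'])
E
```

```text
side 239 283 125 151
expected at TCP: x 238.99032811651662 283.9297918361776 y 127.13435131906535 146.95598806872627
scene 360 406 92 127
expected at TCP: x 360.5517889618612 408.96229425276294 y 95.30604481470468 128.23986459437415
[0.51185364 0.21128705 0.17554821]
```

```bash
python3 -m pendant '{"xyz":[[0.0027,-0.0017,-0.015],[0,0,-0.015],[0,0,-0.004],[0,0,0]],"turn":[0,0,0,0]}'
python3 - <<'E'
from h import *
o=readout.get_obs()
R=Ro.from_euler('xyz',o['tool_rot'],degrees=True).as_matrix();print(R.round(3),o['tool_pos'],np.degrees(np.arctan2(R[1,1],R[0,1])),o['time_s'],o['force'])
E
```

```text
time_s: 9.5
tool_pos: [0.5142, 0.2089, 0.1382]
tool_rot: [-108.5, 89.3, -129.2]
force: [0.5, -1.0, -1.5]
grip_width: 0.0128
[[-0.008  0.354  0.935]
 [-0.01   0.935 -0.354]
 [-1.    -0.012 -0.004]] [0.51415079 0.20892233 0.13816371] 69.24124917727177 9.5 [ 0.5011747  -0.95955368 -1.54098073]
```

Position and yaw match the mouth. I'll lower the lid into it.

```bash
python3 -m pendant '{"xyz":[[0.0003,0.0005,-0.004],[0,0,-0.004],[0,0,-0.004],[0,0,-0.003],[0,0,0]],"turn":[0,0,0,0,0]}'
python3 - <<'E'
from h import *
o=readout.get_obs()
R=Ro.from_euler('xyz',o['tool_rot'],degrees=True).as_matrix();print(R.round(3),o['tool_pos'],np.degrees(np.arctan2(R[1,1],R[0,1])),o['time_s'],o['force'])
E
```

```text
time_s: 10.12
tool_pos: [0.5149, 0.2099, 0.1227]
tool_rot: [-105.4, 89.3, -126.1]
force: [0.1, -0.0, -1.3]
grip_width: 0.0133
[[-0.007  0.354  0.935]
 [-0.01   0.935 -0.354]
 [-1.    -0.012 -0.003]] [0.51486236 0.2098579  0.12274976] 69.25369677746937 10.125 [ 0.07822248 -0.03606526 -1.33027946]
```

```bash
python3 -m pendant '{"xyz":[[0,0,-0.002],[0,0,-0.002],[0,0,-0.002],[0,0,0]],"turn":[0,0,0,0]}'
python3 - <<'E'
from h import *
ims=[]
for c in ('scene','side'):
    o,im,T=snap(c,c+'6.png')
    find(pinpoint,c,'lid_bar',T)
    if c=='scene': ims.append(im[70:190,320:440,::-1])
    if c=='side': ims.append(im[90:210,205:325,::-1])
cv2.imwrite('pics/c6.png',np.hstack([cv2.resize(i,(400,400),interpolation=cv2.INTER_CUBIC) for i in ims]))
o=readout.get_obs()
R=Ro.from_euler('xyz',o['tool_rot'],degrees=True).as_matrix();print(R.round(3),o['tool_pos'],np.degrees(np.arctan2(R[1,1],R[0,1])),o['time_s'],o['force'],o['wrist_torque'])
E
```

```text
time_s: 10.62
tool_pos: [0.5151, 0.2101, 0.1204]
tool_rot: [-93.9, 89.2, -114.7]
force: [-0.6, 0.2, -0.5]
grip_width: 0.0133
scene call lid_bar 0.87 [0.5156 0.2109 0.1311] {}
side call lid_bar 0.7 [0.5161 0.2097 0.134 ] {}
[[-0.007  0.354  0.935]
 [-0.011  0.935 -0.354]
 [-1.    -0.013 -0.002]] [0.51470438 0.21027641 0.11984844] 69.26387076203994 10.825 [-1.54468532 -1.63517464  4.45181783] [-0.14429918 -0.02934046 -0.05169577]
```

View pics/c6.png

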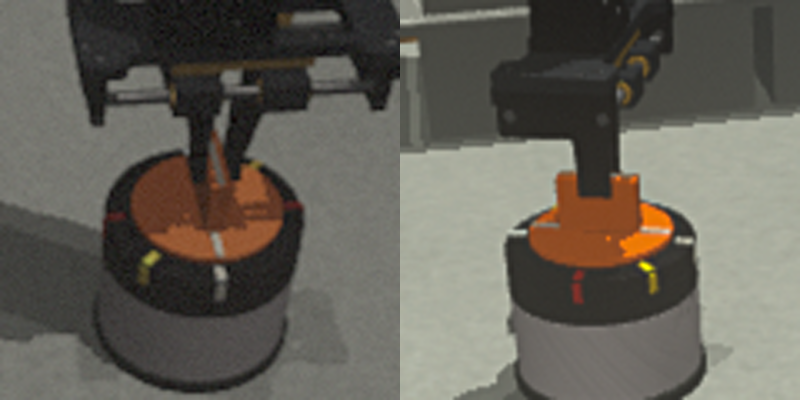

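The lid is home: it took contact at TCP z 0.1198 against an expected 0.1195, and the pointers line up with the white marks at (217,270) and (515,232) in the crops. I'll press slightly and start the clockwise twist.

```bash
python3 -m pendant '{"xyz":[[0,0,-0.001],[0,0,-0.0005],[0,0,0],[0,0,0],[0,0,0]],"turn":[0,0,-0.08,-0.1,-0.1]}'
python3 - <<'E'
from h import *
o=readout.get_obs()
R=Ro.from_euler('xyz',o['tool_rot'],degrees=True).as_matrix();print(R.round(3),o['tool_pos'],np.degrees(np.arctan2(R[1,1],R[0,1])),o['time_s'],o['force'],o['wrist_torque'],o['qpos'].round(1))
E
```

```text
time_s: 11.45
tool_pos: [0.5154, 0.2116, 0.12]
tool_rot: [-94.0, 89.4, -131.2]
force: [-0.8, -0.6, 2.3]
grip_width: 0.0134
[[-0.007  0.604  0.797]
 [-0.008  0.797 -0.604]
 [-1.    -0.011 -0.001]] [0.5153614  0.21158259 0.12000424] 52.846646088864304 11.45 [-0.76255693 -0.6296292   2.31436289] [-0.28826418  0.01418484  0.19951052] [ 18.6  17.2 -50.9 100.5  14.3  69.7  16.6]
```

```bash
python3 -m pendant '{"xyz":[[0,-0.001,0],[0,0,0],[0,0,0],[0,0,0],[0,0,0]],"turn":[-0.1,-0.1,-0.1,-0.1,0]}'
python3 - <<'E'
from h import *
ims=[]
for c in ('scene','side','wrist'):
    o,im,T=snap(c,c+'7.png')
    if c=='scene': ims.append(im[70:190,320:440,::-1])
    if c=='side': ims.append(im[90:210,205:325,::-1])
cv2.imwrite('pics/c7.png',np.hstack([cv2.resize(i,(400,400),interpolation=cv2.INTER_CUBIC) for i in ims]))
o=readout.get_obs()
R=Ro.from_euler('xyz',o['tool_rot'],degrees=True).as_matrix();print(R.round(3),o['tool_pos'],np.degrees(np.arctan2(R[1,1],R[0,1])),o['time_s'],o['force'],o['wrist_torque'],o['qpos'].round(1))
E
```

```text
time_s: 12.08
tool_pos: [0.5151, 0.2101, 0.12]
tool_rot: [-85.7, 89.3, -146.3]
force: [-2.0, -2.0, 3.8]
grip_width: 0.0133
[[-0.01   0.871  0.491]
 [-0.007  0.491 -0.871]
 [-1.    -0.012  0.001]] [0.51509079 0.21020796 0.11994727] 29.432645496396027 12.225 [-2.81307604 -1.52761528  3.40357333] [-0.48700814  0.14733373  0.11106646] [ 15.8  16.2 -47.1 100.6  12.6  69.5  -5.3]
```

View pics/c7.png

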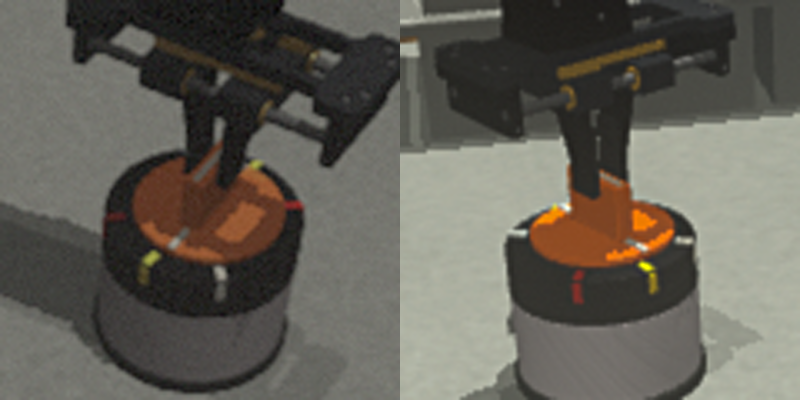

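View pics/wrist7.png

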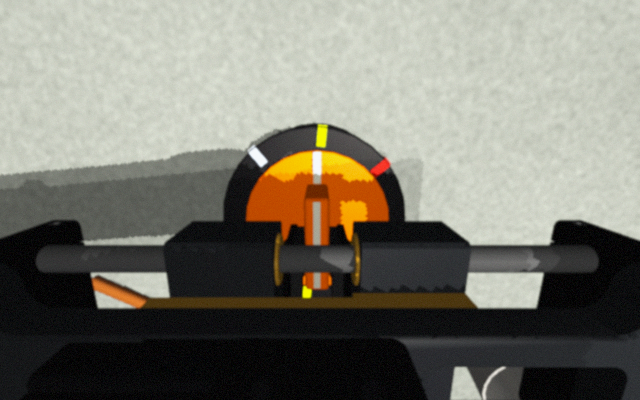

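The wrist view shows the yellow marks at (321.5,135) and (307,292) and the lid pointer at (317,165), so a few degrees of twist remain. I'll measure the gap.

```bash
cat > ang.py <<'E'
from h import *
def meas(fn,o):
    T=Twc('wrist',o); im=cv2.imread(fn); hsv=cv2.cvtColor(im,cv2.COLOR_BGR2HSV)
    c0=np.array([.5145,.2097])
    def pol(m,z):
        ys,xs=np.where(m); P=np.array([onplane('wrist',T,(x,y),z)[:2] for x,y in zip(xs,ys)]); return P,np.c_[xs,ys]
    box=np.zeros(hsv.shape[:2],bool);box[118:150,225:405]=1
    y=(hsv[...,0]>22)&(hsv[...,0]<36)&(hsv[...,1]>150)&(hsv[...,2]>120)
    P,px=pol(y&box,.106); print('yellow front',P.mean(0),px.mean(0),len(P)); yf=P.mean(0)
    b2=np.zeros_like(box);b2[284:302,295:325]=1
    P,px=pol(y&b2,.106); print('yellow rear',P.mean(0) if len(P) else None,px.mean(0) if len(P) else None)
    if len(P): d=yf-P.mean(0); print('yellow line ang',np.degrees(np.arctan2(d[1],d[0])))
    w=(hsv[...,1]<70)&(hsv[...,2]>170)
    bw=np.zeros_like(box);bw[154:183,305:330]=1
    P,px=pol(w&bw,.112); d=np.linalg.svd(P-P.mean(0))[2][0]; print('flange ptr',P.mean(0),px.mean(0),len(P),'line ang',np.degrees(np.arctan2(d[1],d[0])))
    bt=np.zeros_like(box);bt[198:282,305:330]=1
    P2,px=pol(w&bt,.152); d=np.linalg.svd(P2-P2.mean(0))[2][0]; print('bar top',P2.mean(0),'line ang',np.degrees(np.arctan2(d[1],d[0])))
    R=Ro.from_euler('xyz',o['tool_rot'],degrees=True).as_matrix();print('tool lid ang',np.degrees(np.arctan2(R[1,1],R[0,1]))-90,o['tool_pos'])
    for c in (c0,o['tool_pos'][:2]):
        a=lambda p:np.degrees(np.arctan2(*(p-c)[::-1]))
        print('about',c.round(4),'yellow',a(yf),'ptr',a(P.mean(0)))
E
python3 - <<'E'
from ang import *
meas('pics/wrist7.png',readout.get_obs())
E
```

```text
yellow front [0.48780861 0.26415857] [321.3153527  135.39004149] 241
yellow rear [0.53636812 0.15533152] [306.25242718 292.49514563]
yellow line ang 114.04681414145655
flange ptr [0.49496938 0.24505568] [316.52216749 166.4679803 ] 203 line ang -60.51799410246277
bar top [0.50702891 0.22567388] line ang -57.14159770499598
tool lid ang -60.56735450360397 [0.51509079 0.21020796 0.11994727]
about [0.5145 0.2097] yellow 116.11053109854558 ptr 118.91643989900291
about [0.5151 0.2102] yellow 116.82517953275665 ptr 120.0025530180996
```

```bash
python3 -m pendant '{"xyz":[[0,-0.0005,0],[0,0,0],[0,0,0]],"turn":[-0.06,-0.045,0]}'
python3 - <<'E'
from ang import *
o,im,T=snap('wrist','wrist8.png')
meas('pics/wrist8.png',o); o=readout.get_obs();print(o['time_s'],o['force'],o['wrist_torque'])
E
```

```text
time_s: 12.6
tool_pos: [0.5148, 0.2099, 0.1199]
tool_rot: [-87.7, 89.3, -154.2]
force: [-1.7, -1.1, 3.9]
grip_width: 0.0133
yellow front [0.48776645 0.26397065] [312.42857143 135.41558442] 231
yellow rear [0.53655751 0.15520052] [314.67391304 293.23913043]
yellow line ang 114.15959164622484
flange ptr [0.4984858  0.24631382] [316.44859813 166.95794393] 214 line ang -67.07791173920617
bar top [0.50832217 0.22810271] line ang -65.7186657300957
tool lid ang -66.46626224409337 [0.51479831 0.20990243 0.11994163]
about [0.5145 0.2097] yellow 116.22471472966991 ptr 113.62366567585272
about [0.5148 0.2099] yellow 116.56314578183863 ptr 114.13264563484778
12.65 [-0.23097581 -1.52753166  3.08070334] [-0.4521897   0.16905614  0.22076674]
```

View pics/wrist8.png

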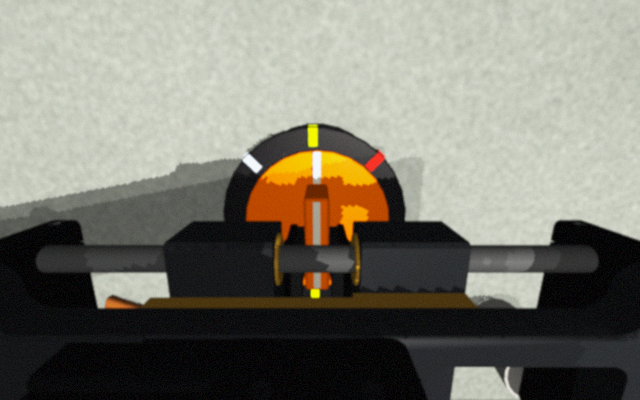

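The line-to-line angles agree to about 1°: the yellow line is at -65.9° and the lid at -66.5° to -67°. The lid's centre sits roughly 2 mm to one side within its play. I'll nudge it about 1 mm back and check that it holds steady.

```bash
python3 -m pendant '{"xyz":[[-0.0012,-0.0005,0],[0,0,0],[0,0,0],[0,0,0]],"turn":[0,0,0,0]}'
python3 - <<'E'
from ang import *
o,im,T=snap('wrist','wrist9.png')
meas('pics/wrist9.png',o)
ims=[]
for c in ('scene','side'):
    o,im,T=snap(c,c+'9.png')
    find(pinpoint,c,'lid_bar',T,1)
    for n in ('fork','beaker','jar'): find(pinpoint,c,n,T,1)
    ims.append(im[70:190,320:440,::-1] if c=='scene' else im[90:210,205:325,::-1])
cv2.imwrite('pics/c9.png',np.hstack([cv2.resize(i,(400,400),interpolation=cv2.INTER_CUBIC) for i in ims]))
o=readout.get_obs();print(o['time_s'],o['force'],o['wrist_torque'],o['grip_width'],o['tool_rot'],o['tool_pos'])
E
```

```text
time_s: 13.15
tool_pos: [0.5136, 0.2096, 0.1199]
tool_rot: [-89.8, 89.3, -156.2]
force: [-1.6, -0.1, 2.3]
grip_width: 0.0131
yellow front [0.48781549 0.26396729] [314.43668122 135.79912664] 229
yellow rear [0.53646093 0.15538666] [316.         293.29069767]
yellow line ang 114.13296157819192
flange ptr [0.49713679 0.24623326] [316.44230769 166.60576923] 208 line ang -67.07475626361087
bar top [0.50770863 0.22599542] line ang -64.83484484758073
tool lid ang -66.33776229144058 [0.51362756 0.20963956 0.11994671]
about [0.5145 0.2097] yellow 116.18443816521307 ptr 115.42039627116759
about [0.5136 0.2096] yellow 115.41322506051654 ptr 114.25847008047042
scene call lid_bar 0.6 [0.5154 0.2088 0.1276] {}
scene call fork 0.96 [ 0.4319 -0.0064  0.002 ] {}
scene call beaker 0.76 [ 0.7655  0.1512 -0.001 ] {}
scene call jar 0.65 [ 0.7258 -0.0652 -0.0028] {}
side call lid_bar 0.97 [0.515  0.2073 0.1368] {}
side call fork 0.58 [ 0.4388 -0.0109  0.0029] {}
side call beaker 0.7 [ 0.7709  0.152  -0.0029] {}
side call jar 0.86 [ 0.7283 -0.0658 -0.0037] {}
13.7 [-1.40269787 -1.24201255  3.20665182] [-0.3364244   0.11050617  0.22677134] 0.013510717707837155 [ -89.59651489   89.29322094 -155.93815785] [0.51365473 0.20964764 0.11995633]
```

View pics/c9.png

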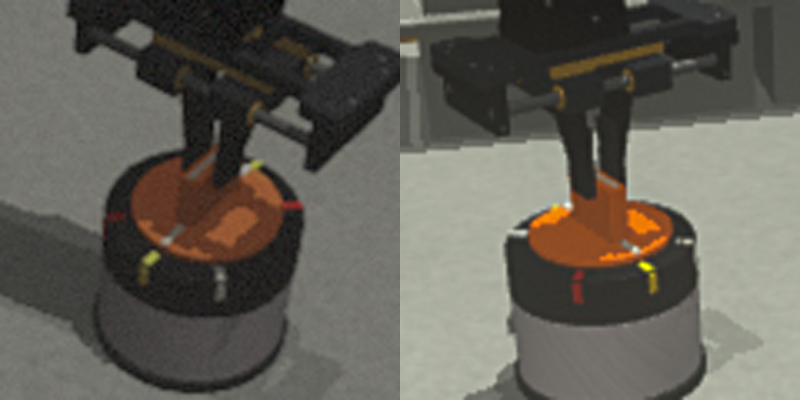

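```bash
python3 -m pendant '{"xyz":[[0,0,0],[0,0,0],[0,0,0]],"turn":[-0.02,0,0]}'
python3 - <<'E'
from ang import *
o,im,T=snap('wrist','wrist10.png')
meas('pics/wrist10.png',o)
for i in range(4): read_camera('side')
o=readout.get_obs();print(o['time_s'],o['wrist_torque'],o['grip_width'],o['tool_rot'])
E
```

```text
time_s: 14.08
tool_pos: [0.5136, 0.2097, 0.1199]
tool_rot: [-89.5, 89.3, -157.0]
force: [-1.4, -0.4, 3.8]
grip_width: 0.0131
yellow front [0.48771911 0.26400897] [312.45258621 135.84051724] 232
yellow rear [0.53638586 0.15554388] [317.61797753 293.17977528]
yellow line ang 114.16509756739053
flange ptr [0.49790267 0.24657018] [316.43867925 166.68396226] 212 line ang -67.7903581364433
bar top [0.50544932 0.23058788] line ang -74.39993270700802
tool lid ang -67.55282501499538 [0.51358876 0.20968106 0.11992252]
about [0.5145 0.2097] yellow 116.2488721238419 ptr 114.23517882907025
about [0.5136 0.2097] yellow 115.46267569913162 ptr 113.03630678404758
14.325 [-0.33731023  0.1230738   0.21330456] 0.01318429906744883 [ -89.70857179   89.2885259  -157.26353906]
```

View pics/wrist10.png

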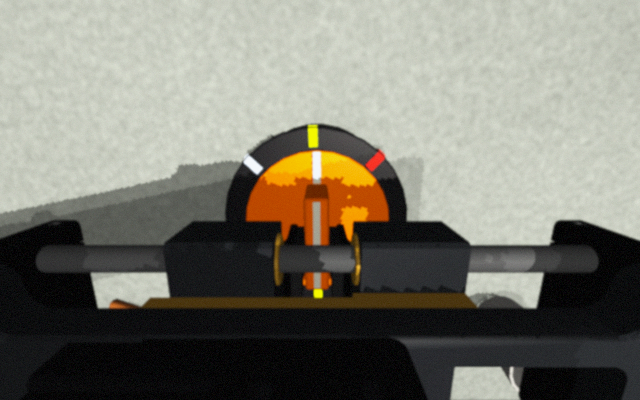

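The pointers now stand about 1.6° past the yellow line, which allows for the ring's play and stays well short of the click. The angle held steady, so I'm handing in.

```bash
python3 -c "
from cell import sign_off
print(sign_off())"
```

```text
the job is handed in; nothing more can be done
None
```

I fitted the lid fully home in the grinder mouth and twisted it clockwise to the yellow marks. I handed the job in at about 14.3 s with the gripper still holding it there.

- **Seating:** the lid went in with almost no force until the flange touched, at a tool height of 0.1198 m against the 0.1195 m expected when home.
- **Twist angle:** the pointers are about 1.6° past the yellow line, or roughly 0.81 rad. I went slightly past on purpose, because the ring can lag the lid by up to 0.08 rad. That is still short of the bump at 0.9 rad, and I saw no sign of a click in the last views or readings. The twist joint itself could not be read.
- **Holding:** the grip was set to 55 N. The angle held steady to within 0.3° over the last 0.25 s before hand-in.
- **Bystanders:** both fixed cameras found the fork, beaker and jar where they started, within the networks' error. The largest difference was the beaker, at about 6 mm in the side view.
- **One disagreement:** the wrist view put the lid 1–2 mm off the mouth's centre, while the fixed cameras showed it centred to about 1 mm. Both are within the 3 mm of play. I nudged it about 1 mm towards the wrist camera's centre.

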